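# Snap the steam-vent cap back onto the rice cooker

## Robot

A 7-joint arm with a two-finger parallel gripper is mounted at the origin on the work surface. World frame = base frame: x ahead of the robot, y to its left, z up, the work surface at z = 0. Lengths are in m, angles in rad, forces in N, time in s.
With the tool pointing down it reaches from about 0.425 to 0.875 m from the base axis. Payload 4.7 kg.
Tool frame: the origin (TCP) lies at the very end of the fingers, on their centre line; the grasp point (between the pads) lies 19 mm behind it; z points along the fingers, y is the line along which they close (so a half turn about z gives the same grasp; the last joint's range is limited). The gripper opens to 85 mm and grips with 20 to 120 N. Pads are 22 mm wide; open, the fingers measure 114 mm over their backs; the gripper's body (76 mm by 85 mm) begins 54 mm behind the grasp point. The pads swing forward as they close: fully open they stand 13 mm farther back than shut.
Start: joints at [1.204, 0.321, -0.07, 1.45, 0.023, 1.371, -0.057], TCP at [0.242, -0.603, 0.231] pointing down, gripper open.
Joint ranges: [-2.86, 2.86], [-0.3, 2.09], [-1.38, 1.24], [0.06, 2.45], [-1.56, 4.7], [0.09, 2.05], [-2.69, 2.69]. Speed limits (rad/s): [2.57, 2.57, 3.14, 3.14, 3.14, 3.14, 3.14].

## Interface

Orientations are given as a 3x3 rotation matrix whose columns are the frame's x, y, z axes.
In Python, from cell import env gives the robot as it stands. The module is installed in compiled form; this text tells all that it offers.
- The arm moves only by the shell command python3 -m crank 'ROWS' [OPENING] [FORCE]. ROWS is JSON, a list that holds one entry, the list of rows, each a list of 4 numbers: the shift along the world's x, y, z in units of 30 mm (1.0 is 30 mm), then the turn about the world's z in units of 8 degrees (1.0 is 8 degrees). In form: [[[tx, ty, tz, turn], ...]]. A call has 1 to 10 rows; each row shifts and turns the commanded pose from where the row before left it; what a row does not reach is not made up. A row lasts 1/10 s, in which the tool goes at most 50 mm and 8.59 degrees, less where a joint would pass 70% of its speed; a pose out of reach is approached as far as the arm can. A call is refused whole if a number of a shift passes 1 or a number of a turn 1, either way. A call with a gripper value outside its range is refused whole. OPENING is the finger opening in mm, from 0 to 85.4, set as the call begins (- or left out, the last holds). The fingers move at their own pace and stop on an object; FORCE is the grip in N (left out, the last holds). Time passes only in rows, so rows that do not move let the fingers close. It gives the time, the measured TCP pose, the force, the opening and the grip force at its end, in the units of the state.
- env.get_state(): the state, without advancing time (a new reading comes with each control period).
- env.get_image(name): name is "scene" or "top"; returns (picture, depth): 480x640x3 uint8, blue, green, red; 480x640 float32, m along the optical axis (not along the pixel's ray), 0 where there is no reading.
- env.camera_model(name): a dict with "K" (3x3 intrinsics, pixels), "dist" ([k1, k2, p1, p2, k3] as OpenCV has them; the pictures are not rectified), "R" (3x3) and "t" (3): a world point X has camera coordinates R X + t. Camera axes: x right, y down, z forward; pixel columns grow to the right and rows downward; lengths in m; the calibration is good to about 2 mm. A picture is of the moment at which its call begins. camera_model takes no time and is no camera call.
- env.finish_job(): hands the job in; it is judged then, once.
The state is a dict: "t": time; "q": joint angles; "joint_velocities": joint speeds; "joint_torque": joint torques, N m; "tcp_pos": TCP position; "ee_rot": TCP orientation; "ft_force": force on the tool from outside, world axes, zero at the start; "wrist_torque": the same for the moment, N m; "gripper_width": finger opening in m; "finger_force": force on a finger pad.
Only numpy, scipy, OpenCV 4.12 (cv2) and the standard library are available. Lean on these libraries where they do the work, as an engineer would, in place of code of your own. Each camera call takes 0.05 s, during which the arm holds its last target. There are 200 camera calls.

## Task

Put the washed blue steam-vent cap back on the rice cooker: hook its front lip into the slot at the front of the vent pocket on the lid, then pivot the rear down until the orange latch snaps over it and the cap lies flat and flush, and let go. Feel your way gently: never press on the cooker, with the cap or the gripper, with more than 15 N, and leave everything else on the counter where it is.

Things in the scene. Friction and masses are not known exactly. Their poses are not given: they have to be found in the camera images.
- cooker: Compact white rice cooker, 250 deep (x) x 200 wide (y), flat lid top 165 high, shut, immovable. Origin: centre of its underside; front (buttons) faces its own -x, roughly toward the robot; z up. On the lid sits a white clip-on vent unit, 130 (x) x 92 (y), rising 10 to 20 above the lid, with the pocket for the cap in its top, open upward: see vent_seat.
- vent_seat (a point): NOMINAL centre of the pocket floor, fixed to the cooker (x=30, y=0, z=170 in its frame), axes as the cooker's. The vent unit clips on with play: the real pocket is displaced from here by up to 7 mm along x and up to 5 mm in height, differently each time, and does not shift under work loads; y is true. Find it by touch. The pocket is 10 deep below the unit's top.
- vent_slot (a point): NOMINAL middle of the slot mouth's lower edge (x=-41, z=0 from vent_seat; same play). From the pocket's true floor centre (mm): front wall x=-41, rear wall x=42, sides y=+-30.5, their top 4 mm flaring at 45 degrees to +-34.5. The lip slot is in the front wall at floor level: y +-25, z 0 to 6.5, running 9 forward (-x) under a 3.5 thick rim.
- vent_latch (a joint): Orange spring latch behind the pocket, 28 wide: m pushed back (+x), 0 at rest, at most 0.008. From the true floor centre (mm) its nose starts at x=35, underside z=10.6, upright to z=12, sloping back to x=40 at its top z=20. Spring 2.4 N + 0.4 N/mm. A hooked cap let go rests on the slope, tilted 0.2 rad; pressing its ribs down (4 to 10 N) drives the latch back 4 mm till it snaps over the cap's top.
- vent_cap: Loose blue steam-vent cap, rigid plastic, 40 to 85 g, lying right way up. Origin: centre of the plate's underside; z up, -x is its front (lip) end. Plate 80 (x) x 56 (y) x 10 (z). Lip: x -47 to -40, 40 wide (y), z 0 to 4. Grip fin on top: x -30 to +2, 12 thick (y +-6), z 10 to 34. White ribs behind the fin (x 11 to 28) mark where to press the rear down.
- cap_lip (a point): Centre of the lower front edge of the cap's lip: x=-47, y=0, z=0 in the cap's frame; axes as the cap's.
- cap_rear (a point): Centre of the cap's lower rear edge: x=+40, y=0, z=0 in the cap's frame; axes as the cap's.
- measure_cup: Bystander: green plastic rice measuring cup, rim radius 36, height 65 mm; origin at the centre of its underside (flat tools: under the neck). Leave it where it is.
- bowl_white: Bystander: white ceramic bowl, rim radius 60, height 55 mm; origin at the centre of its underside (flat tools: under the neck). Leave it where it is.
- bowl_blue: Bystander: blue ceramic bowl, rim radius 60, height 55 mm; origin at the centre of its underside (flat tools: under the neck). Leave it where it is.
- tub: Bystander: round cypress-wood mixing tub with copper bands, radius 125, height 85 mm; origin at the centre of its underside (flat tools: under the neck). Leave it where it is.
- paddle: Bystander: white plastic rice paddle lying flat, about 240 long, 64 wide, up to 8 thick mm; origin at the centre of its underside (flat tools: under the neck). Leave it where it is.
- spatula: Bystander: fan-shaped steel spatula with dark wooden handle lying flat, about 230 long, 92 wide, up to 12 thick mm; origin at the centre of its underside (flat tools: under the neck). Leave it where it is.
- soap: Bystander: green dish-soap bottle, radius 30, height 170 mm; origin at the centre of its underside (flat tools: under the neck). Leave it where it is.
There are look-alikes about, which are no part of the job. Of the things that look like the vent_cap, take the one that is nearest to the robot's base at the start.

How it is judged:
By the outcome, as a careful person would: the job done as asked, in the order asked, and still so for the second after the job is handed in, with the robot touching nothing.
It also fails if it takes over 72 s, if anything falls off the work surface, if the arm or the gripper's body presses on something with over 40 N, if the wrist force passes 120 N, or if a joint passes its speed limit or range.

## Working session

There is one attempt and no reset: what is moved stays moved. The work goes in short steps, Python scripts to look and compute and a shell command to move; the robot and the scene stay as the last step left them, time stands still between calls to the robot, and variables do not carry over. Pictures are saved under pics/ and viewed, at most 10 in all, crops included, and the job is handed in when it is done.

```bash
mkdir -p pics; cat > h.py <<'E'
import numpy as np, cv2
from cell import env
def cast(name,uv,z):
    c=env.camera_model(name);K=np.array(c["K"]);R=np.array(c["R"]);t=np.array(c["t"])
    p=cv2.undistortPoints(np.array(uv,float).reshape(-1,1,2),K,np.array(c["dist"])).reshape(-1,2)
    d=np.c_[p,np.ones(len(p))]@R; o=-R.T@t
    return o+d*((z-o[2])/d[:,2])[:,None]
def cloud(name,depth):
    c=env.camera_model(name);K=np.array(c["K"]);R=np.array(c["R"]);t=np.array(c["t"])
    v,u=np.mgrid[:480,:640]
    p=cv2.undistortPoints(np.c_[u.ravel(),v.ravel()].astype(float).reshape(-1,1,2),K,np.array(c["dist"])).reshape(-1,2)
    X=(np.c_[p,np.ones(len(p))]*depth.reshape(-1,1)-t)@R
    X[depth.ravel()==0]=np.nan
    return X.reshape(480,640,3)
E
python3 - <<'E'
from h import *
for n in ("scene","top"):
    im,d=env.get_image(n); cv2.imwrite(f"pics/{n}0.png",im); np.savez(f"/tmp/{n}0.npz",im=im,d=d)
    c=env.camera_model(n);print(n,-np.array(c["R"]).T@c["t"])
s=env.get_state();print({k:np.round(v,3).tolist() for k,v in s.items()})
E
```

```text
scene [1.19184144 0.18702335 1.01102506]
top [ 0.38435559 -0.08887141  1.45830642]
{'t': 0.1, 'q': [1.204, 0.322, -0.07, 1.452, 0.023, 1.371, -0.057], 'joint_velocities': [0.001, -0.004, -0.001, -0.003, 0.001, -0.0, 0.0], 'joint_torque': [-0.0, -49.488, -0.384, -31.521, 0.013, 0.007, 0.0], 'tcp_pos': [0.241, -0.603, 0.23], 'ee_rot': [[0.928, 0.372, -0.001], [0.372, -0.928, 0.002], [-0.0, -0.002, -1.0]], 'ft_force': [-0.393, 0.053, 0.285], 'wrist_torque': [-0.015, 0.025, -0.032], 'finger_force': 0.0, 'gripper_width': 0.086}
```

View pics/scene0.png

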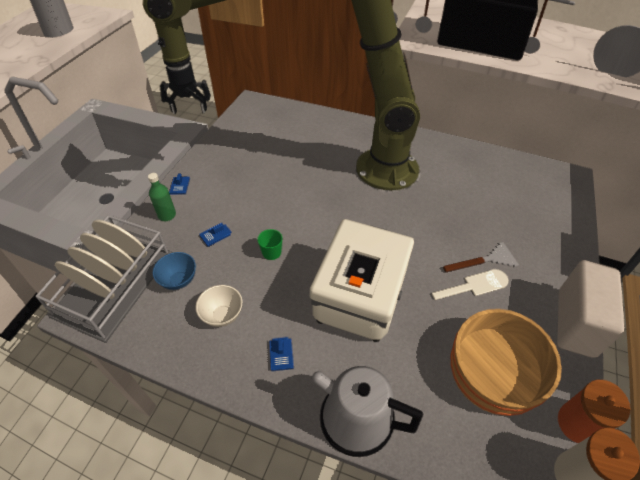

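View pics/top0.png

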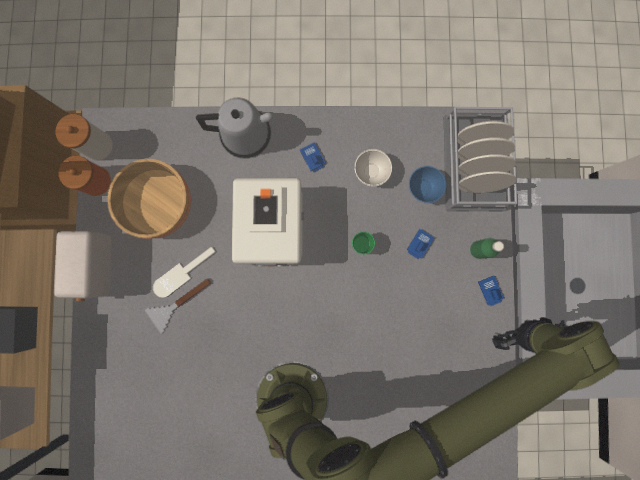

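The scene view shows the cooker (365,275) and three blue caps at (180,185), (215,234) and (281,353). In the top view the same caps are at (491,290), (421,243) and (312,157), and the base is at (292,393). The candidate nearest the base looks like top (421,243). I'll measure all three, and the cooker too.

```bash
python3 - <<'E'
from h import *
f=np.load("/tmp/top0.npz");im,d=f["im"],f["d"];X=cloud("top",d)
hsv=cv2.cvtColor(im,cv2.COLOR_BGR2HSV)
m=cv2.inRange(hsv,(100,130,50),(125,255,255));m=cv2.morphologyEx(m,cv2.MORPH_CLOSE,np.ones((5,5)))
n,l,s,c=cv2.connectedComponentsWithStats(m)
for i in range(1,n):
    if s[i,4]<60: continue
    v,u=np.nonzero(l==i)
    r=cv2.minAreaRect(np.c_[u,v].astype(np.float32));P=cast("top",cv2.boxPoints(r),0.010)
    z=X[v,u]; hi=z[z[:,2]>0.022]; lo=z[z[:,2]<0.02]
    print(c[i].round(0),s[i,4],"ctr",P.mean(0).round(4),"dist",np.hypot(*P.mean(0)[:2]).round(3),"sides",np.linalg.norm(P[1]-P[0]).round(3),np.linalg.norm(P[2]-P[1]).round(3),"ang",np.degrees(np.arctan2(*(P[1]-P[0])[[1,0]])).round(1),"fin",hi.mean(0).round(4) if len(hi) else None,len(hi),"zmed",np.median(z[:,2]).round(4))
# cooker
H=X[...,2]; vv,uu=np.nonzero((H>0.155)&(H<0.172)&(np.arange(640)[None]>220)&(np.arange(640)[None]<312)&(np.arange(480)[:,None]>165)&(np.arange(480)[:,None]<275))
w=cv2.minAreaRect(X[vv,uu,:2].astype(np.float32));print("cooker depth rect",w,np.median(H[vv,uu]))
print("lid levels",[ (p,H[p[1],p[0]].round(4),X[p[1],p[0]].round(4)) for p in [(240,190),(295,250),(265,211),(255,190),(248,215),(283,215),(265,235),(265,228)]])
o=cv2.inRange(hsv,(3,150,120),(16,255,255));o[:, :235]=0;o[:,300:]=0;v,u=np.nonzero(o);print("latch",u.mean(),v.mean(),cast("top",[[u.mean(),v.mean()]],.19))
crop=lambda a,x,y,k:cv2.resize(a[y-k:y+k,x-k:x+k],(390,390),interpolation=cv2.INTER_CUBIC)
s=np.load("/tmp/scene0.npz")["im"]
cv2.imwrite("pics/crop.png",np.hstack([crop(im,421,243,25),crop(s,215,234,30)]))
E
```

```text
[312. 157.] 241 ctr [ 0.7748 -0.0649  0.01  ] dist 0.778 sides 0.052 0.081 ang -62.9 fin [ 0.7663 -0.0678  0.0319] 29 zmed 0.0092
[419. 245.] 349 ctr [ 0.4891 -0.4096  0.01  ] dist 0.638 sides 0.083 0.054 ang -32.4 fin [ 0.4807 -0.4038  0.0321] 41 zmed nan
[491. 291.] 381 ctr [ 0.3389 -0.6367  0.01  ] dist 0.721 sides 0.054 0.083 ang -67.6 fin [ 0.3276 -0.6411  0.0322] 41 zmed nan
cooker depth rect ((0.547157347202301, 0.0688507929444313), (0.2518637776374817, 0.19883817434310913), 0.16251125931739807) 0.16415235048160234
lid levels [((240, 190), np.float64(0.1669), array([0.6354, 0.1437, 0.1669])), ((295, 250), np.float64(0.1621), array([ 0.4613, -0.0166,  0.1621])), ((265, 211), np.float64(0.1706), array([0.5732, 0.0698, 0.1706])), ((255, 190), np.float64(0.1773), array([0.6333, 0.0985, 0.1773])), ((248, 215), np.float64(0.1673), array([0.5622, 0.1193, 0.1673])), ((283, 215), np.float64(0.1645), array([0.5624, 0.0184, 0.1645])), ((265, 235), np.float64(0.1649), array([0.5044, 0.0698, 0.1649])), ((265, 228), np.float64(0.1796), array([0.5231, 0.0682, 0.1796]))]
latch 265.0 193.5 [[0.62065018 0.068004   0.19      ]]
```

View pics/crop.png

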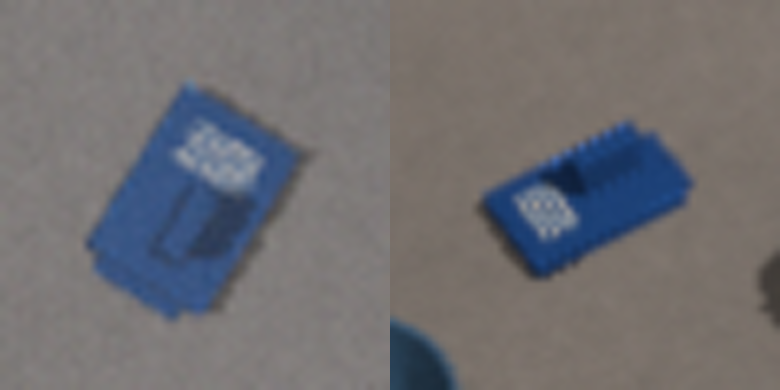

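The crop confirms a blue plate with a fin and white ribs. In the left half the lip is at the lower left (135,290) and the ribs at the upper right (220,150). It's the nearest cap, at 0.638 m against 0.721 and 0.778. Its heading is about -33° and its fin is at (0.481,-0.404). I'll move above it.

```bash
python3 -m crank '[[[1,0.83,-0.4,-0.86],[1,0.83,-0.4,-0.86],[1,0.83,-0.4,-0.86],[1,0.83,-0.4,-0.86],[1,0.83,-0.5,-0.86],[1,0.83,-0.5,-0.86],[1,0.83,-0.5,-0.86],[0.97,0.83,-0.5,-0.86],[0,0,0,0]]]' 70 20
```

```text
t: 1.0
tcp_pos: [0.4852, -0.3962, 0.1202]
ee_rot: [[0.841, -0.541, -0.001], [-0.541, -0.841, 0.007], [-0.004, -0.005, -1.0]]
ft_force: [-0.3, 1.2, 0.6]
gripper_width: 0.0701
finger_force: 0.0
```

```bash
python3 - <<'E'
from h import *
f=np.load("/tmp/top0.npz");X=cloud("top",f["d"]);ok=np.isfinite(X[...,0])
A=X[ok]
# height profile along cooker midline and across
for y0,y1 in((0.058,0.080),):
    B=A[(A[:,1]>y0)&(A[:,1]<y1)&(A[:,0]>.49)&(A[:,0]<.66)]
    for x in np.arange(.49,.66,.004):
        b=B[abs(B[:,0]-x)<.002]; print(round(x,3),np.median(b[:,2]).round(4) if len(b) else None,end="; ")
print()
B=A[(A[:,0]>.54)&(A[:,0]<.60)&(A[:,1]>.0)&(A[:,1]<.14)]
for y in np.arange(.01,.13,.004):
    b=B[abs(B[:,1]-y)<.002]; print(round(y,3),np.median(b[:,2]).round(4) if len(b) else None,end="; ")
im=f["im"];g=im[180:250,225:305].max(2);v,u=np.nonzero(g<90);u=u+225;v=v+180
print("\ndark pocket px",u.min(),u.max(),v.min(),v.max(),cast("top",[[u.min()-.5,v.max()+.5],[u.max()+.5,v.min()-.5]],.18))
E
```

```text
0.49 0.1616; 0.494 0.164; 0.498 0.1636; 0.502 0.1624; 0.506 0.1642; 0.51 0.1624; 0.514 0.1702; 0.518 0.1772; 0.522 0.1785; 0.526 0.1795; 0.53 0.1788; 0.534 0.1779; 0.538 0.1678; 0.542 0.1679; 0.546 0.1693; 0.55 0.1684; 0.554 0.1679; 0.558 0.1675; 0.562 0.1678; 0.566 0.1687; 0.57 0.1662; 0.574 0.1687; 0.578 0.1686; 0.582 0.1699; 0.586 0.1699; 0.59 0.1684; 0.594 0.1698; 0.598 0.1681; 0.602 0.1681; 0.606 0.1681; 0.61 0.1695; 0.614 0.1811; 0.618 0.1873; 0.622 0.1879; 0.626 0.1895; 0.63 0.1877; 0.634 0.1883; 0.638 0.1882; 0.642 0.1782; 0.646 0.1776; 0.65 0.1639; 0.654 0.167; 0.658 0.1648; 
0.01 0.1637; 0.014 0.1643; 0.018 0.1646; 0.022 0.172; 0.026 0.1779; 0.03 0.1779; 0.034 0.1763; 0.038 0.1742; 0.042 0.169; 0.046 0.1677; 0.05 0.1684; 0.054 0.1675; 0.058 0.1688; 0.062 0.1695; 0.066 0.1687; 0.07 0.1687; 0.074 0.1688; 0.078 0.1681; 0.082 0.1685; 0.086 0.1683; 0.09 0.1688; 0.094 0.1699; 0.098 0.1672; 0.102 0.1767; 0.106 0.1777; 0.11 0.1796; 0.114 0.1766; 0.118 0.166; 0.122 0.1632; 0.126 0.1648; 
dark pocket px 254 304 188 240 [[ 0.48732599  0.10055567  0.18      ]
 [ 0.63980578 -0.04400217  0.18      ]]
```

```bash
python3 -m crank '[[[0,0,-0.6,0],[0,0,-0.6,0],[0,0,-0.4,0],[0,0,0,0],[0,0,0,0]]]'; python3 - <<'E'
from h import *
im,d=env.get_image("scene");c=im[190:270,170:280]
cv2.imwrite("pics/g1.png",cv2.resize(c,(770,560),interpolation=cv2.INTER_CUBIC))
E
```

```text
t: 1.5
tcp_pos: [0.4805, -0.4045, 0.0755]
ee_rot: [[0.836, -0.548, -0.0], [-0.548, -0.836, 0.0], [-0.0, 0.0, -1.0]]
ft_force: [-0.4, 1.2, -0.1]
gripper_width: 0.0701
finger_force: 0.0
```

View pics/g1.png

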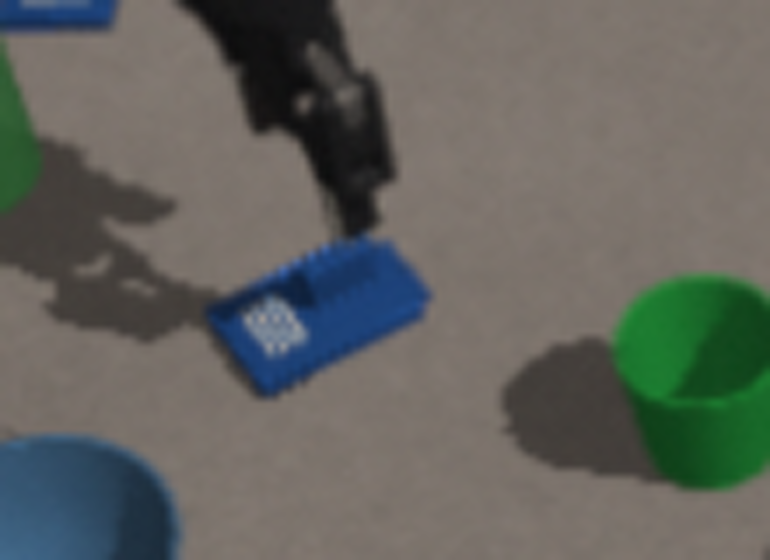

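The view shows the gripper above the fin, its tip at (355,225) behind the fin at (340,275), with the space around it clear. I'll descend and close.

```bash
python3 -m crank '[[[0,0,-0.7,0],[0,0,-0.7,0],[0,0,-0.58,0],[0,0,0,0],[0,0,0,0]]]' && python3 -m crank '[[[0,0,0,0],[0,0,0,0],[0,0,0,0],[0,0,0,0],[0,0,0,0],[0,0,0,0]]]' 0 25
```

```text
t: 2.05
tcp_pos: [0.4811, -0.4047, 0.0169]
ee_rot: [[0.837, -0.548, 0.001], [-0.548, -0.837, -0.001], [0.001, 0.0, -1.0]]
ft_force: [0.1, -0.4, 0.5]
gripper_width: 0.07
finger_force: 0.0
t: 2.65
tcp_pos: [0.481, -0.4046, 0.0166]
ee_rot: [[0.837, -0.548, 0.001], [-0.548, -0.837, -0.001], [0.001, 0.0, -1.0]]
ft_force: [0.1, 0.0, 3.6]
gripper_width: 0.0113
finger_force: 27.0
```

```bash
python3 -m crank '[[[0,0,0.6,0],[0,0,1,0],[0,0,1,0],[0,0,1,0],[0,0.5,1,0.4],[0.2,0.8,1,0.5],[0.2,1,0.9,0.6],[0.2,1,0.45,0.6],[0.3,1,0,0.6],[0.3,1,0,0.6]]]' && python3 -m crank '[[[0.3,1,0,0.5],[0.3,1,0,0.35],[0.3,1,0,0],[0.3,1,0,0],[0.3,1,0,0],[0.3,1,0,0],[0.3,1,0,0],[0,1,0,0],[0,1,0,0],[0,0.9,0,0]]]' && python3 -m crank '[[[0,0.6,0,0],[0,0,0,0],[0,0,0,0],[0,0,0,0]]]'
python3 - <<'E'
from h import *
im,d=env.get_image("scene");c=im[215:335,290:440]
cv2.imwrite("pics/g2.png",cv2.resize(c,(750,600),interpolation=cv2.INTER_CUBIC))
E
```

```text
t: 3.65
tcp_pos: [0.5168, -0.2433, 0.2237]
ee_rot: [[0.993, -0.114, -0.001], [-0.114, -0.993, 0.0], [-0.001, -0.0, -1.0]]
ft_force: [-0.2, 0.5, -0.8]
gripper_width: 0.0114
finger_force: 26.5
t: 4.65
tcp_pos: [0.5787, 0.0549, 0.2228]
ee_rot: [[1.0, 0.003, -0.003], [0.003, -1.0, 0.001], [-0.003, -0.001, -1.0]]
ft_force: [0.2, 0.0, -0.8]
gripper_width: 0.0113
finger_force: 26.5
t: 5.05
tcp_pos: [0.5796, 0.0681, 0.2237]
ee_rot: [[1.0, -0.002, -0.001], [-0.002, -1.0, -0.001], [-0.001, 0.001, -1.0]]
ft_force: [-0.1, -0.2, -0.7]
gripper_width: 0.0113
finger_force: 26.5
```

View pics/g2.png

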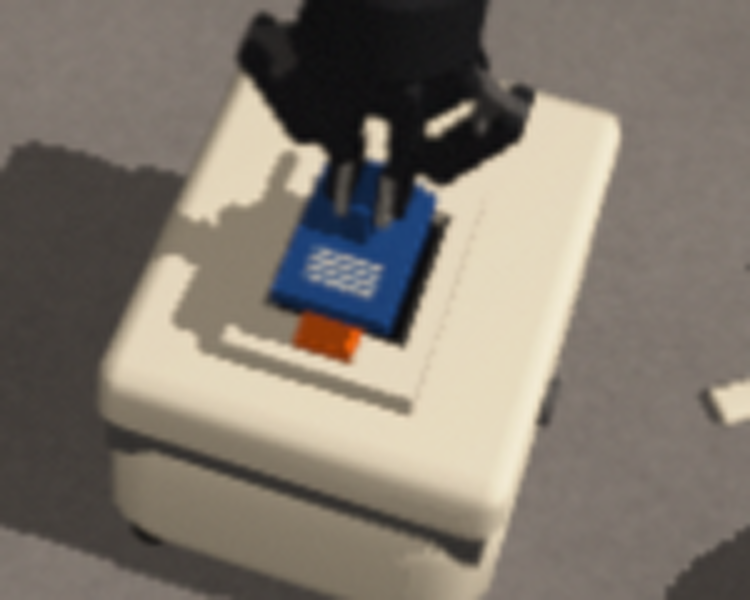

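The picture shows the level cap above the pocket, with ribs at (345,270) and its rear edge just over the orange latch at (328,335). The whole thing is aligned with the cooker. I'll lower it so the rear rests on the latch top and the cap tilts in the grip.

```bash
python3 -m crank '[[[-0.22,0,0,0],[0,0,-0.2,0],[0,0,-0.2,0],[0,0,-0.1,0],[0,0,0,0],[0,0,0,0]]]' 0 20; for i in 1; do python3 -m crank '[[[0,0,-0.05,0],[0,0,0,0],[0,0,0,0]]]' | grep -E "tcp|ft_"; python3 -m crank '[[[0,0,-0.05,0],[0,0,0,0],[0,0,0,0]]]' | grep -E "tcp|ft_";  done
```

```text
t: 5.7
tcp_pos: [0.5731, 0.0697, 0.2093]
ee_rot: [[1.0, -0.0, -0.0], [-0.0, -1.0, -0.0], [-0.0, 0.0, -1.0]]
ft_force: [-0.5, -1.1, -1.1]
gripper_width: 0.0113
finger_force: 26.5
tcp_pos: [0.5731, 0.0698, 0.208]
ft_force: [-0.1, 0.1, -0.4]
tcp_pos: [0.573, 0.0697, 0.2064]
ft_force: [-0.5, 0.3, -0.8]
```

```bash
python3 -m crank '[[[0,0,-0.05,0],[0,0,0,0],[0,0,0,0]]]' | grep -E "tcp|ft_";python3 -m crank '[[[0,0,-0.05,0],[0,0,0,0],[0,0,0,0]]]' | grep -E "tcp|ft_";
```

```text
tcp_pos: [0.5732, 0.0698, 0.2052]
ft_force: [-0.2, 0.5, 2.1]
tcp_pos: [0.5733, 0.0698, 0.2045]
ft_force: [-2.5, 0.3, 4.6]
```

```bash
python3 -m crank '[[[0,0,-0.04,0],[0,0,0,0],[0,0,0,0]]]' | grep -E "tcp|ft_"
```

```text
tcp_pos: [0.5735, 0.0698, 0.2037]
ft_force: [-3.1, -0.0, 6.9]
```

```bash
python3 -m crank '[[[0,0,-0.04,0],[0,0,0,0],[0,0,0,0]]]' | grep -E "tcp|ft_|finger"
```

```text
tcp_pos: [0.5734, 0.0698, 0.2026]
ft_force: [-3.6, -0.6, 7.8]
finger_force: 27.8
```

```bash
python3 -m crank '[[[0,0,-0.03,0],[0,0,0,0],[0,0,0,0]]]' - 20| grep -E "tcp|ft_|finger"
```

```text
tcp_pos: [0.5734, 0.0698, 0.2017]
ft_force: [-3.2, -0.5, 7.6]
finger_force: 27.9
```

```bash
python3 -m crank '[[[0,0,-0.03,0],[0,0,0,0],[0,0,0,0]]]' | grep -E "tcp|ft_|finger"
```

```text
tcp_pos: [0.5733, 0.0698, 0.2007]
ft_force: [-4.0, -0.5, 7.5]
finger_force: 27.9
```

```bash
python3 -m crank '[[[0,0,-0.03,0],[0,0,0,0],[0,0,0,0]]]' | grep -E "tcp|ft_|finger"; python3 -c "
from h import *
print(env.get_state()['wrist_torque'].round(3))"
```

```text
tcp_pos: [0.5733, 0.0698, 0.1999]
ft_force: [-3.5, -1.1, 7.5]
finger_force: 28.1
[-0.098  0.496 -0.031]
```

```bash
python3 -m crank '[[[0,0,-0.05,0],[0,0,0,0],[0,0,0,0]]]' | grep -E "tcp|ft_"
```

```text
tcp_pos: [0.5732, 0.0698, 0.1983]
ft_force: [-4.7, -1.2, 7.1]
```

```bash
python3 -m crank '[[[0,0,-0.05,0],[0,0,0,0],[0,0,0,0]]]' | grep -E "tcp|ft_"
```

```text
tcp_pos: [0.5731, 0.0698, 0.1967]
ft_force: [-4.3, -0.7, 6.9]
```

```bash
python3 -m crank '[[[0,0,-0.03,0],[0,0,0,0],[0,0,0,0]]]' | grep -E "tcp|ft_"
```

```text
tcp_pos: [0.5731, 0.0698, 0.1958]
ft_force: [-3.6, -0.0, 7.3]
```

```bash
python3 - <<'E'
from h import *
im,d=env.get_image("scene");c=im[225:315,315:427]
cv2.imwrite("pics/g3.png",cv2.resize(c,(746,600),interpolation=cv2.INTER_CUBIC))
E
```

```text
(no output)
```

View pics/g3.png

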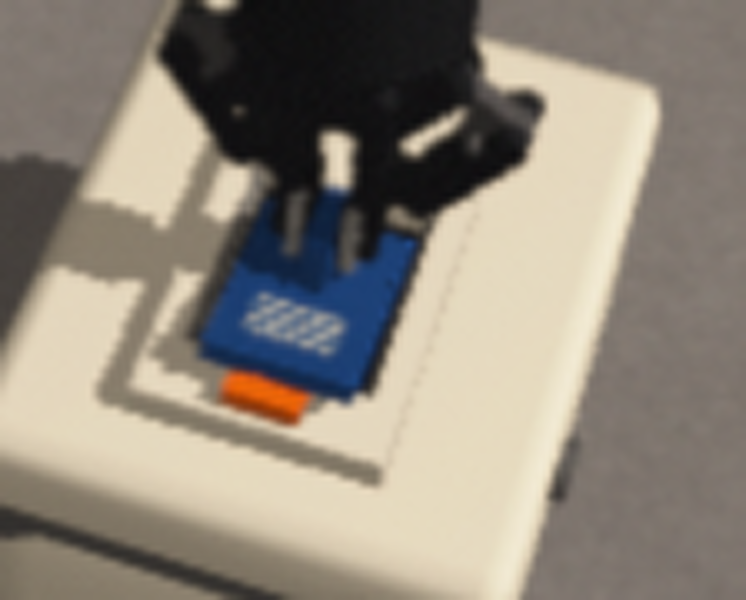

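The cap is now tilted, with its rear resting on the latch at (265,395) and its front down in the pocket. I'll keep lowering until the lip meets the floor.

```bash
python3 -m crank '[[[0,0,-0.03,0],[0,0,0,0],[0,0,0,0]]]' | grep -E "tcp|ft_"
```

```text
tcp_pos: [0.5729, 0.0698, 0.1948]
ft_force: [-3.9, -0.7, 7.4]
```

```bash
python3 -m crank '[[[0,0,-0.03,0],[0,0,0,0],[0,0,0,0]]]' | grep -E "tcp|ft_"
```

```text
tcp_pos: [0.573, 0.0698, 0.194]
ft_force: [-3.5, -0.6, 7.1]
```

```bash
python3 -m crank '[[[0,0,-0.03,0],[0,0,0,0],[0,0,0,0]]]' | grep -E "tcp|ft_"
```

```text
tcp_pos: [0.5729, 0.0698, 0.1931]
ft_force: [-3.4, -0.8, 8.6]
```

```bash
python3 -m crank '[[[0,0,-0.02,0],[0,0,0,0],[0,0,0,0]]]' | grep -E "tcp|ft_"
```

```text
tcp_pos: [0.5729, 0.0698, 0.1925]
ft_force: [-4.4, 0.0, 7.5]
```

```bash
python3 -m crank '[[[0,0,-0.02,0],[0,0,0,0],[0,0,0,0]]]' | grep -E "tcp|ft_"
```

```text
tcp_pos: [0.5729, 0.0698, 0.1919]
ft_force: [-4.3, -1.3, 7.7]
```

```bash
python3 -m crank '[[[0,0,-0.02,0],[0,0,0,0],[0,0,0,0]]]' | grep -E "tcp|ft_"
```

```text
tcp_pos: [0.573, 0.0698, 0.1917]
ft_force: [-4.3, -1.0, 9.8]
```

Floor contact came at TCP z 0.1917. I'll ease up slightly and slide forward into the slot.

```bash
python3 -m crank '[[[0,0,0.03,0],[-0.1,0,0,0],[0,0,0,0],[0,0,0,0]]]' | grep -E "tcp|ft_"
```

```text
tcp_pos: [0.57, 0.0698, 0.1919]
ft_force: [-3.3, -0.9, 5.9]
```

```bash
python3 -m crank '[[[-0.07,0,0,0],[0,0,0,0],[0,0,0,0]]]' | grep -E "tcp|ft_"
```

```text
tcp_pos: [0.5681, 0.0698, 0.1919]
ft_force: [-2.6, 0.3, 5.4]
```

```bash
python3 -m crank '[[[-0.07,0,0,0],[0,0,0,0],[0,0,0,0]]]' | grep -E "tcp|ft_"
```

```text
tcp_pos: [0.5666, 0.0698, 0.1917]
ft_force: [0.1, 0.2, 6.0]
```

```bash
python3 -m crank '[[[-0.07,0,0,0],[0,0,0,0],[0,0,0,0]]]' | grep -E "tcp|ft_"
```

```text
tcp_pos: [0.5645, 0.0698, 0.1915]
ft_force: [2.4, -1.1, 6.1]
```

```bash
python3 -m crank '[[[-0.05,0,0,0],[0,0,0,0],[0,0,0,0]]]' | grep -E "tcp|ft_"
```

```text
tcp_pos: [0.5629, 0.0698, 0.1913]
ft_force: [2.1, 0.3, 4.8]
```

```bash
python3 -m crank '[[[-0.05,0,0,0],[0,0,0,0],[0,0,0,0]]]' | grep -E "tcp|ft_"
```

```text
tcp_pos: [0.5614, 0.0697, 0.1913]
ft_force: [3.1, -0.2, 5.2]
```

```bash
python3 -m crank '[[[-0.05,0,0,0],[0,0,0,0],[0,0,0,0]]]' | grep -E "tcp|ft_"
```

```text
tcp_pos: [0.5599, 0.0697, 0.1913]
ft_force: [3.6, -0.2, 5.7]
```

```bash
python3 -m crank '[[[-0.05,0,0,0],[0,0,0,0],[0,0,0,0]]]' | grep -E "tcp|ft_"
```

```text
tcp_pos: [0.5584, 0.0697, 0.1913]
ft_force: [3.4, -0.2, 6.0]
```

```bash
python3 -m crank '[[[-0.04,0,0,0],[0,0,0,0],[0,0,0,0]]]' | grep -E "tcp|ft_"
```

```text
tcp_pos: [0.5572, 0.0697, 0.1913]
ft_force: [2.9, 0.1, 5.7]
```

```bash
python3 -m crank '[[[-0.04,0,0,0],[0,0,0,0],[0,0,0,0]]]' | grep -E "tcp|ft_"
```

```text
tcp_pos: [0.556, 0.0697, 0.1913]
ft_force: [3.3, -0.2, 5.7]
```

```bash
python3 -m crank '[[[-0.04,0,0,0],[0,0,0,0],[0,0,0,0]]]' | grep -E "tcp|ft_"
```

```text
tcp_pos: [0.5548, 0.0697, 0.1913]
ft_force: [2.3, -0.3, 4.7]
```

```bash
python3 -m crank '[[[-0.04,0,0,0],[0,0,0,0],[0,0,0,0]]]' | grep -E "tcp|ft_"
```

```text
tcp_pos: [0.5539, 0.0697, 0.1913]
ft_force: [5.3, 0.1, 5.5]
```

```bash
python3 - <<'E'
from h import *
im,d=env.get_image("scene");c=im[225:315,315:427]
cv2.imwrite("pics/g4.png",cv2.resize(c,(746,600),interpolation=cv2.INTER_CUBIC))
E
```

```text
(no output)
```

View pics/g4.png

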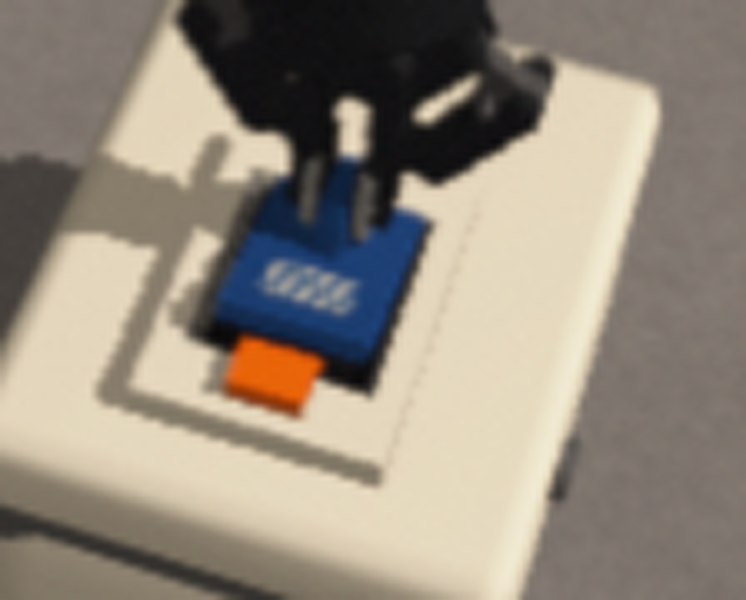

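The rear edge at (290,345) now sits right in front of the latch, and the x-force jump shows the lip is at the bottom of the slot. I'll ease off, release and lift.

```bash
python3 -m crank '[[[0.03,0,0,0],[0,0,0,0],[0,0,0,0]]]' | grep -E "tcp|ft_";  python3 -m crank '[[[0,0,0,0],[0,0,0,0],[0,0,0,0],[0,0,0,0]]]' 45 20; python3 -m crank '[[[0,0,0.3,0],[0,0,0.5,0],[0,0,0.8,0],[0,0,0.8,0],[-0.5,0,0.3,0],[0,0,0,0]]]'
python3 - <<'E'
from h import *
im,d=env.get_image("scene");c=im[225:315,315:427]
im2,d2=env.get_image("top")
cv2.imwrite("pics/g5.png",cv2.resize(c,(746,600),interpolation=cv2.INTER_CUBIC))
X=cloud("scene",d);hsv=cv2.cvtColor(im,cv2.COLOR_BGR2HSV);m=cv2.inRange(hsv,(100,130,40),(125,255,255));m[:225]=0;m[315:]=0;m[:,:315]=0;m[:,430:]=0
P=X[m>0];P=P[np.isfinite(P[:,0])]
Q=P[P[:,2]<.215]
Z=np.c_[Q[:,:2]-[.577,.069],np.ones(len(Q))];w=np.ones(len(Q),bool)
for k in range(8):
    a=np.linalg.lstsq(Z[w],Q[w,2],rcond=None)[0];w=abs(Q[:,2]-Z@a)<.004
print("plane",a.round(4),w.sum(),Q[w].min(0).round(4),Q[w].max(0).round(4))
E
```

```text
tcp_pos: [0.554, 0.0697, 0.1912]
ft_force: [2.2, -0.3, 6.6]
t: 15.6
tcp_pos: [0.5531, 0.0697, 0.19]
ee_rot: [[1.0, -0.0, -0.002], [-0.0, -1.0, -0.0], [-0.002, 0.0, -1.0]]
ft_force: [1.2, -0.2, -0.2]
gripper_width: 0.0449
finger_force: 0.0
t: 16.2
tcp_pos: [0.5393, 0.0704, 0.2754]
ee_rot: [[1.0, 0.0, 0.005], [0.0, -1.0, -0.0], [0.005, 0.0, -1.0]]
ft_force: [-0.3, 0.6, -0.7]
gripper_width: 0.0447
finger_force: 0.0
plane [ 0.2017 -0.0008  0.1871] 391 [0.5397 0.0428 0.1766] [0.6188 0.0985 0.1978]
```

View pics/g5.png

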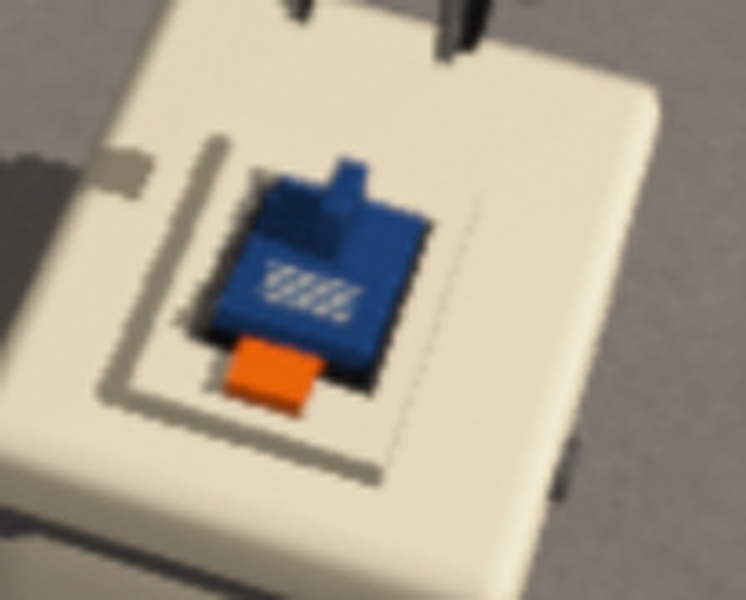

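The released cap is tilted 0.20 rad and resting on the latch slope, with ribs at (310,290). The lip is hooked, as the task described. Next I'll close the fingers and come over the ribs.

```bash
python3 -m crank '[[[0.7,0,0,0],[0.7,0,0,0],[0.57,0,0,0],[0,0,0,0],[0,0,0,0],[0,0,-0.6,0],[0,0,-0.7,0],[0,0,-0.6,0],[0,0,0,0],[0,0,0,0]]]' 0 20;python3 -m crank '[[[0,0,0,0],[0,0,0,0]]]' 
```

```text
t: 17.3
tcp_pos: [0.5975, 0.0698, 0.2153]
ee_rot: [[1.0, -0.0, -0.0], [-0.0, -1.0, -0.0], [-0.0, 0.0, -1.0]]
ft_force: [-0.7, 0.4, -0.5]
gripper_width: 0.0002
finger_force: 0.0
t: 17.5
tcp_pos: [0.5985, 0.0699, 0.2163]
ee_rot: [[1.0, -0.0, 0.002], [-0.0, -1.0, 0.0], [0.002, -0.0, -1.0]]
ft_force: [1.2, -0.5, 0.3]
gripper_width: -0.0002
finger_force: 0.0
```

```bash
python3 -m crank '[[[-0.03,0,-0.2,0],[0,0,-0.2,0],[0,0,0,0],[0,0,0,0]]]' | grep -E "tcp|ft_"
```

```text
tcp_pos: [0.5969, 0.0697, 0.2024]
ft_force: [-0.2, 0.1, -0.1]
```

```bash
for s in 1; do python3 -m crank '[[[0,0,-0.07,0],[0,0,-0.07,0],[0,0,0,0],[0,0,0,0]]]' | grep -E "tcp|ft_"; done
```

```text
tcp_pos: [0.597, 0.0697, 0.1986]
ft_force: [-0.3, 0.7, 0.6]
```

```bash
python3 -m crank '[[[0,0,-0.05,0],[0,0,0,0],[0,0,0,0]]]' | grep -E "tcp|ft_"
```

```text
tcp_pos: [0.5971, 0.0697, 0.1971]
ft_force: [0.1, 0.2, 0.6]
```

```bash
python3 -m crank '[[[0,0,-0.05,0],[0,0,0,0],[0,0,0,0]]]' | grep -E "tcp|ft_"
```

```text
tcp_pos: [0.597, 0.0697, 0.1956]
ft_force: [0.7, 0.3, -0.1]
```

```bash
python3 -m crank '[[[0,0,-0.05,0],[0,0,0,0],[0,0,0,0]]]' | grep -E "tcp|ft_"
```

```text
tcp_pos: [0.5972, 0.0698, 0.1946]
ft_force: [-0.3, 0.0, 3.9]
```

```bash
python3 -m crank '[[[0,0,-0.05,0],[0,0,0,0],[0,0,0,0]]]' | grep -E "tcp|ft_"
```

```text
tcp_pos: [0.5975, 0.0698, 0.1932]
ft_force: [0.2, 0.1, 4.2]
```

```bash
python3 -m crank '[[[0,0,-0.05,0],[0,0,0,0],[0,0,0,0]]]' | grep -E "tcp|ft_"
```

```text
tcp_pos: [0.5978, 0.0698, 0.1918]
ft_force: [0.5, -0.8, 5.4]
```

```bash
python3 -m crank '[[[0,0,-0.04,0],[0,0,0,0],[0,0,0,0]]]' | grep -E "tcp|ft_"
```

```text
tcp_pos: [0.598, 0.0699, 0.1908]
ft_force: [-0.1, -0.4, 5.0]
```

```bash
python3 -m crank '[[[0,0,-0.05,0],[0,0,0,0],[0,0,0,0]]]' | grep -E "tcp|ft_"
```

```text
tcp_pos: [0.5965, 0.0696, 0.1876]
ft_force: [0.6, 1.1, -0.6]
```

```bash
python3 -m crank '[[[0,0,-0.05,0],[0,0,0,0],[0,0,0,0]]]' | grep -E "tcp|ft_"
```

```text
tcp_pos: [0.5967, 0.0697, 0.1864]
ft_force: [0.8, -0.1, -0.0]
```

```bash
python3 -m crank '[[[0,0,-0.05,0],[0,0,0,0],[0,0,0,0]]]' | grep -E "tcp|ft_"
```

```text
tcp_pos: [0.597, 0.0697, 0.1853]
ft_force: [-0.4, -0.8, -0.3]
```

```bash
python3 -m crank '[[[0,0,-0.05,0],[0,0,0,0],[0,0,0,0]]]' | grep -E "tcp|ft_"
```

```text
tcp_pos: [0.5971, 0.0697, 0.184]
ft_force: [0.0, -0.0, 0.8]
```

The force vanished, so it either snapped or slipped. I'll lift and look.

```bash
python3 -m crank '[[[0,0,0.5,0],[0,0,1,0],[-0.5,0,1,0],[-1,0,0.7,0],[-1,0,0,0],[0,0,0,0]]]' | grep -E "tcp|ft_"
python3 - <<'E'
from h import *
im,d=env.get_image("scene");c=im[225:315,315:427]
cv2.imwrite("pics/g6.png",cv2.resize(c,(746,600),interpolation=cv2.INTER_CUBIC))
X=cloud("scene",d);hsv=cv2.cvtColor(im,cv2.COLOR_BGR2HSV);m=cv2.inRange(hsv,(100,130,40),(125,255,255));m[:225]=0;m[315:]=0;m[:,:315]=0;m[:,430:]=0
P=X[m>0];P=P[np.isfinite(P[:,0])]
Q=P[P[:,2]<.215]
Z=np.c_[Q[:,:2]-[.577,.069],np.ones(len(Q))];w=Q[:,2]<.2
for k in range(8):
    a=np.linalg.lstsq(Z[w],Q[w,2],rcond=None)[0];w=abs(Q[:,2]-Z@a)<.004
print("plane",a.round(4),w.sum(),Q[w].min(0).round(4),Q[w].max(0).round(4))
E
```

```text
tcp_pos: [0.52, 0.0705, 0.2823]
ft_force: [-0.4, 0.8, -0.5]
plane [ 0.0466 -0.0019  0.1808] 421 [0.5413 0.0428 0.1758] [0.6187 0.0982 0.1858]
```

View pics/g6.png

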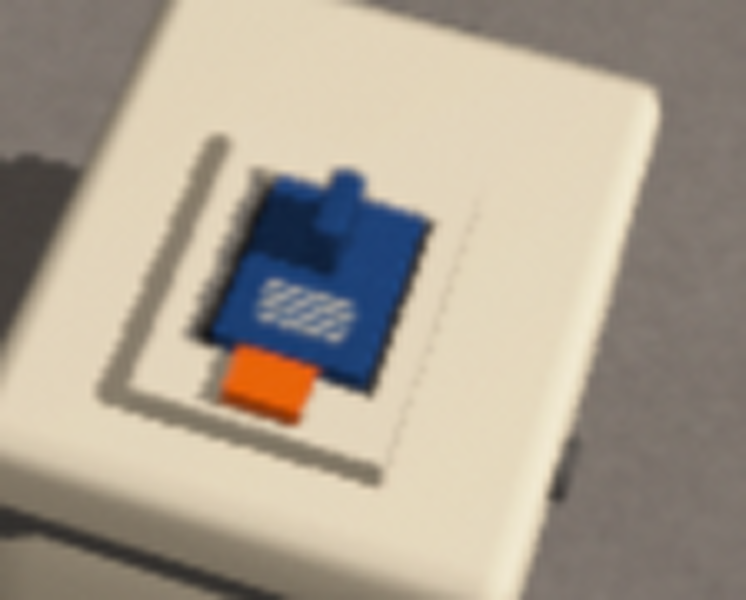

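It isn't down yet. The tilt is 0.047 rad, so the rear is about 4 mm high and the rear face still bears on the latch nose at (270,380). I'll go back and press further.

```bash
python3 -m crank '[[[1,0,0,0],[1,0,-0.5,0],[0.5,0,-0.7,0],[0,0,-0.9,0],[0,0,-0.6,0],[0,0,-0.3,0],[0,0,0,0],[0,0,0,0]]]' | grep -E "tcp|ft_"
```

```text
tcp_pos: [0.5978, 0.0698, 0.1908]
ft_force: [0.6, -0.5, 0.4]
```

```bash
python3 -m crank '[[[0,0,-0.05,0],[0,0,-0.05,0],[0,0,0,0],[0,0,0,0]]]' | grep -E "tcp|ft_"
```

```text
tcp_pos: [0.5972, 0.0697, 0.1873]
ft_force: [-0.7, -0.6, 0.6]
```

```bash
python3 -m crank '[[[0,0,-0.05,0],[0,0,0,0],[0,0,0,0]]]' | grep -E "tcp|ft_"
```

```text
tcp_pos: [0.597, 0.0697, 0.1854]
ft_force: [0.6, 0.2, -0.7]
```

```bash
python3 -m crank '[[[0,0,-0.04,0],[0,0,0,0],[0,0,0,0]]]' | grep -E "tcp|ft_"
```

```text
tcp_pos: [0.597, 0.0697, 0.1842]
ft_force: [0.3, -0.6, -0.5]
```

```bash
python3 -m crank '[[[0,0,-0.04,0],[0,0,0,0],[0,0,0,0]]]' | grep -E "tcp|ft_"
```

```text
tcp_pos: [0.5972, 0.0698, 0.1832]
ft_force: [-0.1, -0.9, 2.0]
```

```bash
python3 -m crank '[[[0,0,-0.03,0],[0,0,0,0],[0,0,0,0]]]' | grep -E "tcp|ft_"
```

```text
tcp_pos: [0.5973, 0.0697, 0.1823]
ft_force: [-0.1, -0.4, 1.3]
```

```bash
python3 -m crank '[[[0,0,-0.03,0],[0,0,0,0],[0,0,0,0]]]' | grep -E "tcp|ft_"
```

```text
tcp_pos: [0.5973, 0.0698, 0.1813]
ft_force: [1.0, 0.1, 2.1]
```

```bash
python3 -m crank '[[[0,0,-0.03,0],[0,0,0,0],[0,0,0,0]]]' | grep -E "tcp|ft_"
```

```text
tcp_pos: [0.5973, 0.0697, 0.1804]
ft_force: [0.8, -0.5, 1.7]
```

```bash
python3 -m crank '[[[0,0,-0.03,0],[0,0,0,0],[0,0,0,0]]]' | grep -E "tcp|ft_"
```

```text
tcp_pos: [0.5966, 0.0697, 0.1791]
ft_force: [-0.0, 0.8, -0.1]
```

```bash
python3 -m crank '[[[0,0,-0.03,0],[0,0,0,0],[0,0,0,0]]]' | grep -E "tcp|ft_"
```

```text
tcp_pos: [0.5967, 0.0697, 0.179]
ft_force: [-2.7, -0.6, 5.7]
```

```bash
python3 -m crank '[[[0,0,-0.02,0],[0,0,0,0],[0,0,0,0]]]' | grep -E "tcp|ft_"
```

```text
tcp_pos: [0.5967, 0.0697, 0.1789]
ft_force: [-3.9, -0.7, 8.4]
```

It snapped, and the tool now meets solid resistance at z 0.179, which is flush height. I'll withdraw and check.

```bash
python3 -m crank '[[[0,0,0.5,0],[0,0,1,0],[-0.5,0,1,0],[-1,0,1,0],[-1,0,0.5,0],[0,0,0,0],[0,0,0,0]]]' | grep -E "^t:|tcp|ft_"
python3 - <<'E'
from h import *
im,d=env.get_image("scene");c=im[225:315,315:427]
cv2.imwrite("pics/g7.png",cv2.resize(c,(746,600),interpolation=cv2.INTER_CUBIC))
X=cloud("scene",d);hsv=cv2.cvtColor(im,cv2.COLOR_BGR2HSV);m=cv2.inRange(hsv,(100,130,40),(125,255,255));m[:225]=0;m[315:]=0;m[:,:315]=0;m[:,430:]=0
P=X[m>0];P=P[np.isfinite(P[:,0])]
Q=P[P[:,2]<.215]
Z=np.c_[Q[:,:2]-[.577,.069],np.ones(len(Q))];w=Q[:,2]<.19
for k in range(8):
    a=np.linalg.lstsq(Z[w],Q[w,2],rcond=None)[0];w=abs(Q[:,2]-Z@a)<.004
print("plane",a.round(4),w.sum(),Q[w].min(0).round(4),Q[w].max(0).round(4))
E
```

```text
t: 26.55
tcp_pos: [0.5222, 0.0697, 0.2987]
ft_force: [0.0, -0.1, -0.4]
plane [ 0.003  -0.0077  0.1773] 395 [0.5398 0.042  0.1734] [0.6182 0.0992 0.1811]
```

View pics/g7.png

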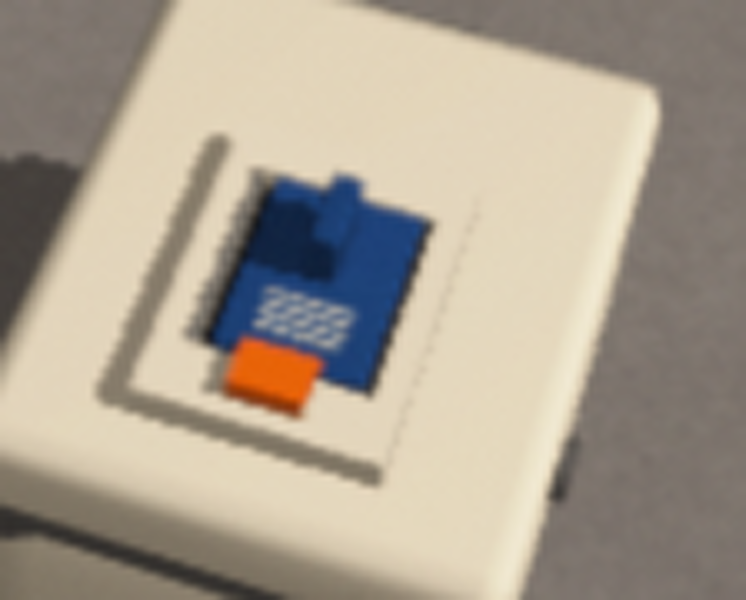

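The cap lies flat, with a slope of 0.003. The latch at (275,365) overlaps its rear edge, and the gripper is clear, so I'll hand it in.

```bash
python3 -c "
from cell import env
print(env.finish_job())"
```

```text
the job is handed in; nothing more can be done
None
```

The nearest blue vent cap is hooked, latched and lying flat on the rice cooker, and the job was handed in at about 26.6 s with the gripper clear; the highest force read at the wrist was about 11 N.

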